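# Hold a replacement prism in the laser's light path

### The job

The laser level is getting a new glass prism and I want to see how it passes the beam. First slide the red switch on top of the laser all the way forward; then take the clear glass prism from the felt-lined tray, touching only its two frosted white faces, never the clear ones. Finish while holding it still and upright in the air in the light path, about midway between laser and target card, clear faces square to the beam and the beam through the middle of the glass, with everything else on the bench left as it is.

Things in the scene. Friction and masses are not known exactly. Their poses are not given: they have to be found in the camera images.
- laser: yellow and black dot laser level on a round black turntable foot, fixed to the bench. Housing 100 long x 60 wide x 90 mm high, from 35 to 125 mm above the bench. Origin: centre of the foot on the bench. Its +x axis is its forward direction, the direction of the beam: the beam runs level, 95 mm above the bench, from the aperture along +x to the middle of the target card; z up
- laser_aperture (a point): where the beam leaves the laser: red lens on the front face, 50 mm ahead of the laser's origin and 95 mm above the bench; axes as the laser's
- laser_switch (a joint): the laser's slide switch: 0 = fully back (off), 0.014 m = fully forward towards the aperture (on). It takes about 1.5 N to move and stays where it is left
- switch_knob (a point): centre of the switch's red knob, which stands up from the top of the laser: 10 mm long (along the laser's x), 16 mm wide, 12 mm high (126 to 138 mm above the bench), nothing else stands on the top. It slides 14 mm along the laser's +x; the point moves with it
- target: white target card with red rings and a black cross, 110 wide x 130 mm high, top edge 160 mm above the bench, on a flat steel foot that reaches 50 mm behind and 10 mm before it; fixed, facing the laser. Origin: on the bench under the card; axes as the laser's
- target_centre (a point): centre of the cross on the card's front face, 95 mm above the bench, where the beam lands; 380 to 440 mm from the laser's aperture
- tray: low wooden tray lined with grey felt, outside 120 (x) x 300 (y) mm, walls 6 mm thick and 14 mm high, fixed. Its inner floor lies 6 mm above the bench. Origin: centre of the underside. Three optical parts stand in it, in any order
- prism: the colourless clear glass prism block, standing upright in the tray, 28 (x) x 24 (y) x 50 mm (z), about 85 g. Origin: centre of its underside. The two faces across its x axis are clear and polished; the two faces across its y axis, 24 mm apart, are frosted white: the only faces to grip
- prism_mid (a point): centre of the prism, 25 mm above its underside; axes as the prism's
- prism_clear_a: the clear polished face of the prism at its -x end (18 mm wide between the frosted sides, 50 mm high; stands 0.5 mm proud of their ends); origin on the underside, 11.5 mm from the prism's middle
- prism_clear_b: the same at its +x end
- amber: amber-brown glass block of the same size, also with white frosted sides, standing in the tray: not wanted, leave alone. Origin: centre of its underside
- lens: round brass lens mount, 42 mm across, 32 mm high, standing in the tray: leave alone. Origin: centre of its underside
- tape: yellow and black tape measure, 70 x 34 x 64 mm high: leave alone. Origin: centre of its underside
- screwdriver: screwdriver lying beyond the light path: leave alone. Origin: on its underside
- oil: oil bottle, 52 mm across, 130 mm high, red cap: leave alone. Origin: centre of its underside
- square: joiner's square lying flat, wooden stock 100 mm, steel blade 150 mm: leave alone. Origin: underside of the stock's middle
- putty: green tin, 69 mm across, 58 mm high: leave alone. Origin: centre of its underside
Things that resemble listed ones, but are neither listed nor needed, are in the scene too. What is shaped like the target but turquoise is not meant. What is shaped like the prism but green or purple is not meant.

How it is judged:
By the outcome, as a careful person would: the job done as asked, in the order asked, and still so for the second after the job is handed in, while the arm keeps its last pose, push and grip.
It also fails if it takes over 48 s, if anything falls off the work surface, if the arm or the gripper's body presses on something with over 40 N, if the wrist force passes 120 N, or if a joint passes its speed limit or range.

### The arm

A 6-joint arm with a two-finger parallel gripper is mounted at the origin on the work surface. World frame = base frame: x ahead of the robot, y to its left, z up, the work surface at z = 0. Lengths are in mm, angles in rad, forces in N, time in s.
With the tool pointing down it reaches from about 275 to 750 mm from the base axis. Payload 10.2 kg.
Tool frame: the origin (TCP) lies between the finger pads; the fingertips stand 17 mm ahead of it and the grasp point (between the pads) lies 2 mm behind it (tips_ahead is the distance from the TCP to the fingertips, in mm); z points along the fingers, y is the line along which they close (so a half turn about z gives the same grasp; the last joint's range is limited). The gripper opens to 85 mm and grips with 20 to 120 N. Pads are 22 mm wide; open, the fingers measure 114 mm over their backs; the gripper's body (76 mm by 85 mm) begins 54 mm behind the grasp point. The pads swing forward as they close: fully open they stand 13 mm farther back than shut.
Start: joints at [-1.379, 0.313, 1.498, -0, 1.331, -0.223], TCP at [211.567, -480.49, 248.294] pointing down, gripper open.
Joint ranges: [-2.94, 2.94], [-0.97, 2.17], [0.19, 2.56], [-1.23, 4.37], [0.02, 3.11], [-2.88, 2.88]. Speed limits (rad/s): [2.39, 2.39, 3.01, 3.14, 3.14, 3.14].

### API

Orientations are given as a unit quaternion [w, x, y, z].
In Python, from rig import sense, capture, finish_job, boxes_of, tips_ahead gives the robot as it stands.
- The arm moves only by the tool drive_tool, never from a script. Its argument "commands" is text: rows parted by semicolons, each of 7 numbers parted by spaces: the shift along the world's x, y, z in units of 0.1 m (1.0 is 0.1 m), then the turn, a rotation vector about the world's x, y, z in units of pi/4 rad (1.0 is pi/4 rad), then the opening in per cent of the stroke, from 0 (shut) to 100 (fully open). A call has 1 to 20 rows; each row shifts and turns the commanded pose from where the row before left it; what a row does not reach is not made up. A row lasts 1/12 s, in which the tool goes at most 41.7 mm and 7.16 degrees, less where a joint would pass 70% of its speed; a pose out of reach is approached as far as the arm can. A call with a number of a shift or a turn outside -1 to 1 is refused whole. A call with a gripper value outside its range is refused whole. The fingers move at their own pace and stop on an object; "force" is the grip in N (left out, the last holds). Time passes only in rows, so rows that do not move let the fingers close. It gives the time, the measured TCP pose, the force, the opening and the grip force at its end, in the units of the state.
- sense(): the state, without advancing time (a new reading comes with each control period).
- capture(name): name is "scene" or "top" or "wrist"; returns a dict with "pixels" (400x640x3 uint8, blue, green, red), "fov_y" (degrees; the focal length in pixels is half the picture's height over the tangent of half this angle, whatever the lens; pixels are square), "cx", "cy" (the principal point, pixels), "k1" (the pictures are not rectified: a ray, as slopes to the right and down, at radius r is drawn at 1 + k1 r^2 times it, then the intrinsics apply), "position" and "attitude" of the camera in the world; the wrist camera has in their place "tool_from_camera" (4x4, takes a point from camera to tool coordinates, whose origin is the TCP and whose axes are the flange's). Camera axes: x right, y down, z forward; pixel columns grow to the right and rows downward; lengths in mm; the calibration is good to about 2 mm. A picture is of the moment at which its call begins: read the wrist's pose just before it. There is no depth.
- finish_job(): hands the job in; it is judged then, once.
Trained networks look in a picture, given as the dict that the camera call returned (one of the last four; its "shot" number tells which), for a name from the list of things; names that differ only in an ending like _2 or _b are one class to them, and where a whole thing is asked for, a point or a joint stands for the part that bears it (a point fixed in the world has none). Each returns a list of dicts, best first, with "confidence" (0 to 1); they miss things now and then, are a little off and sometimes report something else, mostly with a low value. They report only what shows in the picture. A call takes as long as a camera call. They do not tell look-alikes from the thing itself.
- boxes_of(picture, name): "position" ([column, row] in pixels, amid what is visible of it).
The state is a dict: "time_s": time; "joints": joint angles; "dq": joint speeds; "tau": joint torques, N m; "eef_pos": TCP position; "ee_rot": TCP orientation; "force": force on the tool from outside, world axes, zero at the start; "wrist_torque": the same for the moment, N m; "grip_width": opening from 0.0 (shut) to 1.0 (fully open); "grip_force": force on a finger pad.
Only numpy, scipy, OpenCV 4.12 (cv2) and the standard library are available. Lean on these libraries where they do the work, as an engineer would, in place of code of your own. Each camera call takes 0.05 s, during which the arm holds its last target. There are 200 camera calls.

## Working session

There is one attempt and no reset: what is moved stays moved. The work goes in short steps, Python scripts to look and compute and a tool call to move; the robot and the scene stay as the last step left them, time stands still between calls to the robot, and variables do not carry over. Pictures are saved under pics/ and viewed, at most 10 in all, crops included, and the job is handed in when it is done.

Besides the shell and the picture viewer there is one more tool, called after "Call:" in YAML: its name, and indented under it one key for each argument. drive_tool: Moves the arm, as the interface text tells. Shifts and turns lie within -1 to 1; 1 stands for 0.1 m of shift or pi/4 rad of turn. Its arguments: {"type":"object","properties":{"commands":{"type":"string"},"force":{"type":"number"}},"required":["commands"]}

```bash
mkdir -p pics; ls
cat > h.py <<'E'
import numpy as np, cv2, json
from scipy.spatial.transform import Rotation as R
from rig import sense, capture, finish_job, boxes_of, tips_ahead
def q2R(q): return R.from_quat([q[1],q[2],q[3],q[0]]).as_matrix()
def campose(p,s=None):
    if "position" in p:
        a=np.array(p["attitude"],float)
        return (a if a.shape==(3,3) else q2R(a)), np.array(p["position"],float)
    T=np.array(p["tool_from_camera"]); Rt=q2R(s["ee_rot"])
    return Rt@T[:3,:3], Rt@T[:3,3]+np.array(s["eef_pos"])
def foc(p): return 200/np.tan(np.radians(p["fov_y"])/2)
def ray(p,uv,s=None):
    Rc,o=campose(p,s); f=foc(p)
    d=(np.array(uv,float)-[p["cx"],p["cy"]])/f; u=d.copy()
    for _ in range(20): u=d/(1+p["k1"]*(u@u))
    return o, Rc@np.array([u[0],u[1],1])
def atz(p,uv,z,s=None):
    o,d=ray(p,uv,s); return o+d*(z-o[2])/d[2]
def proj(p,X,s=None):
    Rc,o=campose(p,s); c=Rc.T@(np.array(X,float)-o); u=c[:2]/c[2]
    return u*(1+p["k1"]*(u@u))*foc(p)+[p["cx"],p["cy"]]
E
python3 - <<'E'
from h import *
s=sense(); print(s, tips_ahead)
for n in("scene","top","wrist"):
    p=capture(n); cv2.imwrite(f"pics/{n}0.png",p["pixels"])
    print(n,{k:v for k,v in p.items() if k!="pixels"})
    for t,z in(("laser",80),("switch_knob",132),("laser_aperture",95),("target",95),("target_centre",95),("tray",6),("prism",31),("amber",31),("lens",20),("tape",32),("oil",65),("screwdriver",10),("putty",30),("square",5)):
        try: print(t,[(round(b["confidence"],2),np.round(b["position"]).tolist(),atz(p,b["position"],z,s).round().tolist()[:2]) for b in boxes_of(p,t)][:4])
        except Exception as e: print(t,e)
E
```

```text
pics
{'time_s': 0.0, 'joints': array([-1.37941720e+00,  3.13447854e-01,  1.49846060e+00, -2.84605521e-05,
        1.33098908e+00, -2.23437369e-01]), 'dq': array([-0.00087497, -0.00029641, -0.00082086, -0.00064618,  0.00160454,
        0.00044728]), 'tau': array([-8.63926634e-04, -4.12272084e+01, -2.59747374e+01, -2.17188344e-04,
        4.13221103e-03, -1.71148531e-05]), 'eef_pos': array([ 211.50386493, -480.24574595,  247.72730486]), 'ee_rot': array([-6.52580185e-04,  9.78567000e-01,  2.05927659e-01, -3.36144281e-06]), 'force': array([0.02620106, 0.12184838, 0.09892622]), 'wrist_torque': array([ 0.02197765, -0.00688215, -0.03193614]), 'grip_force': 0.0, 'grip_width': 1.0013510235034027} 17.0
scene {'fov_y': 52.02074773155642, 'cx': 319.3819742408874, 'cy': 195.26220694325622, 'k1': -0.025587468652485724, 'position': array([1085.1892356 ,  379.15977214,  874.89791416]), 'attitude': array([-0.16395143,  0.40065796,  0.84242042, -0.32081296]), 'shot': 1}
laser [(0.96, [398.0, 303.0], [647.0, 262.0]), (0.7, [491.0, 264.0], [427.0, 378.0])]
switch_knob [(0.6, [408.0, 290.0], [639.0, 270.
[... 2393 characters left out ...]
2613883e-01, -2.70876976e-01,
         6.80383472e+01],
       [ 9.99999792e-01, -2.72249305e-04, -5.84371374e-04,
        -5.26503958e-01],
       [ 4.88777929e-04, -2.70877166e-01,  9.62613797e-01,
        -1.24655050e+02],
       [ 0.00000000e+00,  0.00000000e+00,  0.00000000e+00,
         1.00000000e+00]]), 'shot': 3}
laser []
switch_knob [(0.23, [203.0, 64.0], [275.0, -354.0])]
laser_aperture []
target [(0.87, [87.0, 12.0], [274.0, -232.0])]
target_centre [(0.71, [85.0, 15.0], [272.0, -231.0])]
tray [(0.32, [325.0, 17.0], [381.0, -416.0])]
prism []
amber []
lens []
tape []
oil [(0.8, [326.0, 18.0], [363.0, -423.0])]
screwdriver []
putty [(0.66, [203.0, 64.0], [276.0, -312.0])]
square []
```

Run:
```python
import cv2
a=cv2.imread("pics/scene0.png"); cv2.imwrite("pics/scene0b.png",cv2.resize(a[90:350,180:540],(792,572),interpolation=cv2.INTER_CUBIC))
a=cv2.imread("pics/top0.png"); cv2.imwrite("pics/top0b.png",cv2.resize(a[110:290,180:430],(800,576),interpolation=cv2.INTER_CUBIC))
```

```text
(no output)
```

View pics/scene0b.png

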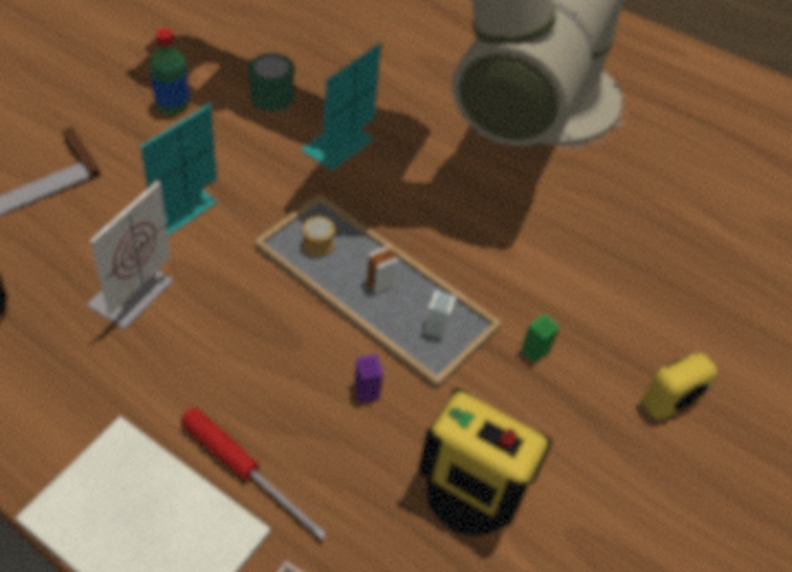

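View pics/top0b.png

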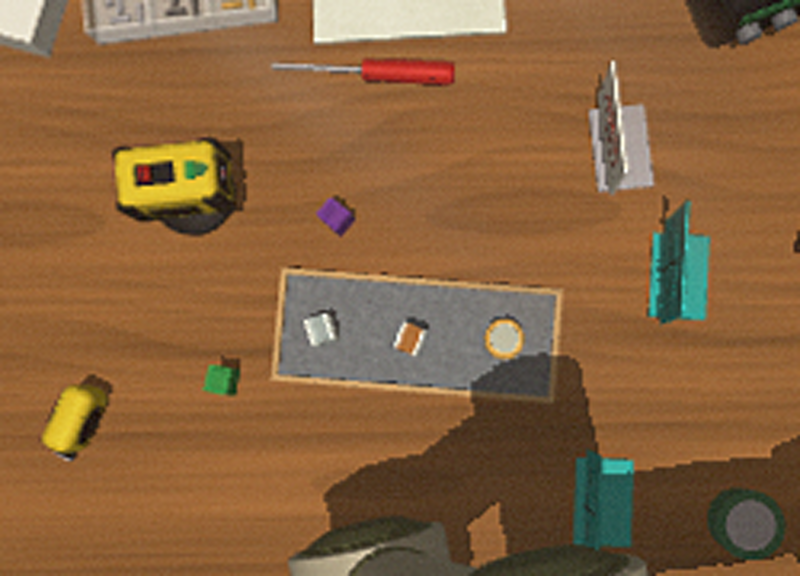

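The clear prism is the near-white block in the tray at scene crop (438,315) and top crop (320,327), which is about (475,119) in the world. The white target is at about (660,-190). The laser is at about (637,258) facing -y, with the knob at the back. I'll pass over the tray for a closer look.

Call:
drive_tool:
  commands: ".162 .362 .03 0 0 .092 100;.162 .362 .03 0 0 .092 100;.162 .362 .03 0 0 .092 100;.162 .362 .03 0 0 .092 100;.162 .362 .03 0 0 .092 100;.162 .362 .03 0 0 .092 100;.162 .362 .03 0 0 .092 100;.162 .362 .03 0 0 .092 100;.162 .362 .03 0 0 .092 100;.162 .362 .03 0 0 .092 100;.162 .362 .03 0 0 .092 100;.162 .362 .03 0 0 .092 100;.162 .362 .03 0 0 .092 100;.162 .362 .03 0 0 .092 100;.162 .362 .03 0 0 .092 100;.162 .362 .03 0 0 .092 100;0 0 0 0 0 0 100;0 0 0 0 0 0 100"

```text
time_s: 3.75
eef_pos: [470.9, 100.1, 296.0]
ee_rot: [-0.0, 0.706, 0.708, -0.0]
force: [0.1, -0.8, -0.7]
grip_width: 1.003
grip_force: 0.0
```

Run:
```python
from h import *
import pickle
s=sense(); p=capture("wrist"); pickle.dump((s,p),open("w1.pkl","wb"))
cv2.imwrite("pics/w1.png",p["pixels"])
for t,z in(("prism",31),): print(t,[(round(b["confidence"],2),np.round(b["position"]).tolist(),atz(p,b["position"],z,s).round().tolist()[:2]) for b in boxes_of(p,t)][:4])
```

```text
prism [(0.82, [290.0, 74.0], [436.0, 224.0]), (0.8, [408.0, 167.0], [600.0, 103.0]), (0.62, [323.0, 159.0], [480.0, 114.0]), (0.24, [313.0, 224.0], [466.0, 17.0])]
```

Call:
drive_tool:
  commands: ".28 .22 0 0 0 0 0;.28 .22 0 0 0 0 0;.28 .22 0 0 0 0 0;.28 .22 0 0 0 0 0;.28 .22 0 0 0 0 0;.28 .22 0 0 0 0 0;0 0 0 0 0 0 0;0 0 0 0 0 0 0"

```text
time_s: 4.52
eef_pos: [639.7, 229.6, 294.2]
ee_rot: [-0.001, 0.708, 0.707, -0.001]
force: [-0.8, -0.4, -0.4]
grip_width: 0.001
grip_force: 0.0
```

Run:
```python
from h import *
import pickle
s=sense(); p=capture("wrist"); pickle.dump((s,p),open("w2.pkl","wb"))
print(s["eef_pos"],s["grip_width"]); import rig; print(rig.tips_ahead)
for t,z in(("switch_knob",138),("laser_aperture",95)): print(t,[(round(b["confidence"],2),np.round(b["position"]).tolist(),atz(p,b["position"],z,s).round().tolist()[:2]) for b in boxes_of(p,t)][:4])
a=pickle.load(open("w1.pkl","rb"))[1]["pixels"]
cv2.imwrite("pics/w2.png",p["pixels"])
```

```text
[639.73588867 229.64791328 294.2194293 ] 0.000666750284001514
17.0
switch_knob [(0.57, [308.0, 144.0], [631.0, 274.0])]
laser_aperture [(0.65, [312.0, 153.0], [634.0, 259.0])]
```

View pics/w1.png

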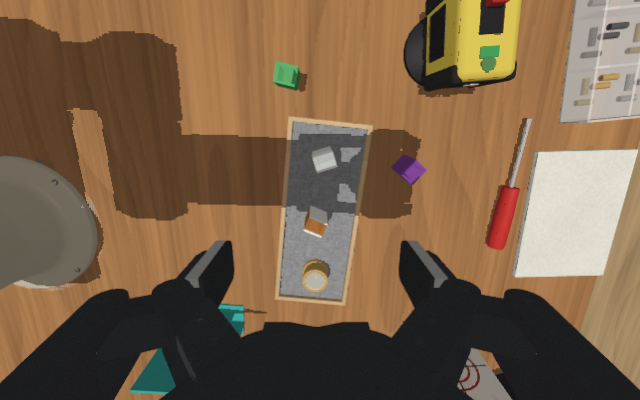

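View pics/w2.png

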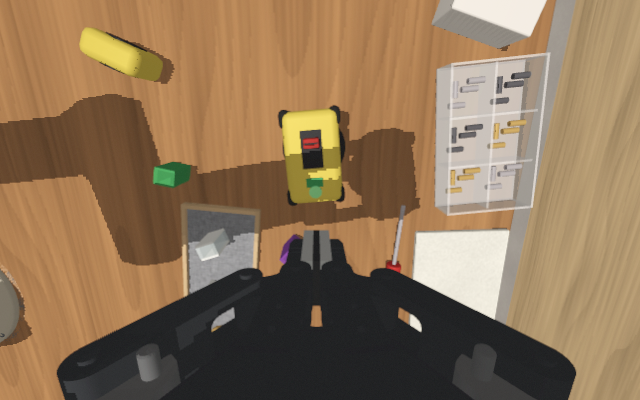

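Run:
```python
from h import *
import pickle
s,p=pickle.load(open("w2.pkl","rb")); im=p["pixels"]; h=cv2.cvtColor(im,cv2.COLOR_BGR2HSV)
roi=np.zeros((400,640),bool); roi[95:212,265:360]=1
red=roi&((h[...,0]<8)|(h[...,0]>172))&(h[...,1]>150)&(h[...,2]>60)
v,u=np.nonzero(red); print("red",len(u),u.min(),u.max(),v.min(),v.max(),u.mean(),v.mean())
for q in((u.mean(),v.min()),(u.mean(),v.max()+1),(u.mean(),v.mean())): print(atz(p,q,138,s).round(1))
ye=(roi&(h[...,0]>20)&(h[...,0]<35)&(h[...,1]>130)).astype(np.uint8)
ye=cv2.morphologyEx(ye,cv2.MORPH_CLOSE,np.ones((25,25)))
v,u=np.nonzero(ye); P=np.array([atz(p,(a,b),125,s)[:2] for a,b in zip(u,v)],np.float32)
print("yellow",cv2.minAreaRect(P), P.mean(0))
for z in(277,268,264): print("tip",z,proj(p,s["eef_pos"]+np.array([0,0,z-s["eef_pos"][2]]),s))
# target triangulation from scene & top
S=capture("scene");T=capture("top")
bs=[b["position"] for b in boxes_of(S,"target_centre")]; bt=[b["position"] for b in boxes_of(T,"target_centre")]
print(bs,bt)
for a in bs:
  for b in bt:
    o1,d1=ray(S,a);o2,d2=ray(T,b)
    t=np.linalg.lstsq(np.c_[d1,-d2],o2-o1,rcond=None)[0]; g=np.linalg.norm(o1+d1*t[0]-o2-d2*t[1])
    if g<15: print("tri",((o1+d1*t[0]+o2+d2*t[1])/2).round(1),g.round(1))
```

```text
red 144 303 319 137 148 310.6388888888889 142.72222222222223
[633.3 280.3 138. ]
[633.2 268.6 138. ]
[633.3 274.8 138. ]
yellow ((634.8096923828125, 258.34637451171875), (59.26226043701172, 97.41173553466797), 4.538506984710693) [634.66345 260.1672 ]
tip 277 [317.43953487 246.31713149]
tip 268 [317.40808052 239.52449515]
tip 264 [317.39514179 236.73065614]
[[238.0, 204.2], [264.1, 164.8], [341.6, 139.4], [253.0, 125.2]] [[393.0, 195.1], [370.1, 153.1], [368.0, 268.3]]
tri [ 670.  -190.2   86.8] 12.9
tri [ 525.8 -251.4   83.7] 6.6
tri [ 617.8 -160.8  321.6] 6.1
```

Call:
drive_tool:
  commands: "-.029 .243 -.25 0 0 .033 0;-.029 .243 -.25 0 0 .033 0;-.029 .243 -.25 0 0 .032 0;0 0 -.3 0 0 0 0;0 0 -.25 0 0 0 0;0 0 -.17 0 0 0 0;0 0 0 0 0 0 0;0 0 0 0 0 0 0"

```text
time_s: 5.53
eef_pos: [629.9, 303.3, 149.7]
ee_rot: [-0.0, 0.679, 0.734, -0.0]
force: [-0.1, 0.3, 0.6]
grip_width: 0.0
grip_force: 0.0
```

Call:
drive_tool:
  commands: ".01 0 -.02 0 0 0 0;.003 -.04 0 0 0 0 0;.003 -.04 0 0 0 0 0;.003 -.04 0 0 0 0 0;.003 -.04 0 0 0 0 0;.003 -.04 0 0 0 0 0;0 0 0 0 0 0 0"

```text
time_s: 6.12
eef_pos: [632.8, 282.8, 147.7]
ee_rot: [0.0, 0.68, 0.734, 0.0]
force: [-0.5, 0.3, 0.4]
grip_width: 0.0
grip_force: 0.0
```

Run:
```python
from h import *
s=sense(); p=capture("scene"); print(s["eef_pos"],s["force"])
a=p["pixels"]; cv2.imwrite("pics/s1.png",cv2.resize(a[230:340,340:460],(480,440),interpolation=cv2.INTER_CUBIC))
```

```text
[632.81608883 282.78247389 147.65395192] [-0.54251893  0.32781385  0.39850744]
```

View pics/s1.png

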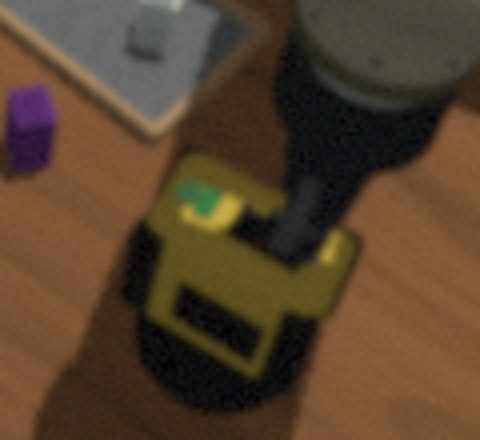

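Call:
drive_tool:
  commands: ".002 -.03 0 0 0 0 0;.002 -.03 0 0 0 0 0"

```text
time_s: 6.33
eef_pos: [632.9, 277.7, 147.3]
ee_rot: [-0.0, 0.679, 0.734, 0.0]
force: [1.0, 1.4, 0.9]
grip_width: -0.001
grip_force: 0.8
```

Call:
drive_tool:
  commands: ".002 -.025 0 0 0 0 0"

```text
time_s: 6.42
eef_pos: [633.0, 276.1, 147.4]
ee_rot: [-0.001, 0.679, 0.734, 0.001]
force: [0.2, 16.1, -0.7]
grip_width: -0.002
grip_force: 7.9
```

Call:
drive_tool:
  commands: ".002 -.02 0 0 0 0 0"

```text
time_s: 6.5
eef_pos: [633.0, 275.9, 147.4]
ee_rot: [-0.002, 0.679, 0.734, 0.003]
force: [0.7, 21.2, -1.4]
grip_width: 0.0
grip_force: 11.1
```

Call:
drive_tool:
  commands: "-.008 .08 0 0 0 0 0;-.008 .08 0 0 0 0 0;0 0 .3 0 0 0 0;0 0 .35 0 0 0 50;0 0 .35 0 0 0 100;0 0 0 0 0 0 100"

```text
time_s: 7.0
eef_pos: [633.3, 289.7, 255.5]
ee_rot: [0.004, 0.679, 0.734, 0.005]
force: [-0.3, 0.4, 1.0]
grip_width: 0.414
grip_force: 0.0
```

Run:
```python
from h import *
s=sense(); p=capture("wrist"); print(s["eef_pos"])
h=cv2.cvtColor(p["pixels"],cv2.COLOR_BGR2HSV)
a,b=proj(p,[632,300,138],s),proj(p,[636,235,138],s); print(a,b)
red=((h[...,0]<8)|(h[...,0]>172))&(h[...,1]>150)&(h[...,2]>60)
m=np.zeros_like(red); r0,r1=sorted((int(a[1]),int(b[1]))); c=int((a[0]+b[0])/2); m[max(r0,0):r1,c-30:c+30]=1
v,u=np.nonzero(red&m); print(len(u),u.min(),u.max(),v.min(),v.max()); print(atz(p,(u.mean(),v.mean()),138,s), atz(p,(u.mean(),v.min()),138,s)[1],atz(p,(u.mean(),v.max()+1),138,s)[1])
```

```text
[633.30447717 289.67374183 255.48618574]
[314.70514419 186.20398023] [313.74239547 252.42159393]
209 306 322 218 231
[634.10756124 263.62314802 138.        ] 269.875450826033 256.0003852887911
```

Call:
drive_tool:
  commands: "-.22 -.28 0 0 0 0 100;-.22 -.28 0 0 0 0 100;-.22 -.28 0 0 0 0 100;-.22 -.28 0 0 0 0 100;-.22 -.28 0 0 0 0 100;-.22 -.28 -.1 0 0 0 100;-.22 -.28 -.2 0 0 0 100;0 0 0 0 0 0 100;0 0 0 0 0 0 100"

```text
time_s: 7.8
eef_pos: [476.4, 92.3, 216.0]
ee_rot: [-0.001, 0.68, 0.733, -0.001]
force: [0.6, 0.1, 1.3]
grip_width: 0.999
grip_force: 0.0
```

Run:
```python
from h import *
import pickle
s=sense(); p=capture("wrist"); pickle.dump((s,p),open("w3.pkl","wb")); print(s["eef_pos"])
q=proj(p,[478,116,56],s).astype(int); print(q)
x0,y0=max(q[0]-60,0),max(q[1]-50,0); print(x0,y0)
cv2.imwrite("pics/w3.png",cv2.resize(p["pixels"][y0:y0+100,x0:x0+120],(720,600),interpolation=cv2.INTER_CUBIC))
```

```text
[476.3861837   92.25637983 216.02535339]
[320 163]
260 113
```

View pics/w3.png

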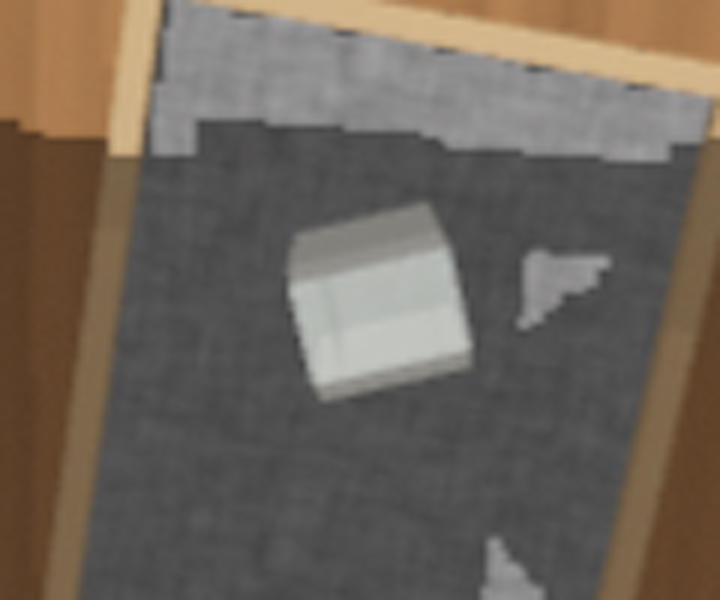

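The knob has moved forward about 13 mm to a hard stop. In the close view the prism's long (28 mm) axis runs about 19° from world x, with the frosted bands at the top and bottom of the crop around (380,225) and (400,375). I'll turn the tool to match and look again.

Call:
drive_tool:
  commands: ".004 .019 -.015 0 0 -.152 100;.004 .019 -.015 0 0 -.152 100;.004 .019 -.015 0 0 -.152 100;.004 .019 -.015 0 0 -.152 100;.004 .019 -.015 0 0 -.152 100;.004 .019 -.015 0 0 -.152 100;.004 .019 -.015 0 0 -.152 100;.004 .019 -.015 0 0 -.152 100;.004 .019 -.015 0 0 -.152 100;.004 .019 -.015 0 0 -.152 100;.004 .019 -.015 0 0 -.152 100;0 0 0 0 0 0 100;0 0 0 0 0 0 100"

```text
time_s: 8.93
eef_pos: [482.9, 114.7, 201.0]
ee_rot: [0.0, 0.986, 0.169, 0.0]
force: [0.7, -0.6, 0.7]
grip_width: 0.999
grip_force: 0.0
```

Run:
```python
from h import *
import pickle
s=sense(); p=capture("wrist"); pickle.dump((s,p),open("w4.pkl","wb")); print(s["eef_pos"],s["ee_rot"])
q=proj(p,[481,113,56],s).astype(int); print(q)
x0,y0=max(q[0]-60,0),max(q[1]-50,0); print(x0,y0)
cv2.imwrite("pics/w4.png",cv2.resize(p["pixels"][y0:y0+100,x0:x0+120],(720,600),interpolation=cv2.INTER_CUBIC))
```

```text
[482.87106234 114.67394241 200.9868708 ] [8.72591599e-05 9.85630205e-01 1.68917029e-01 3.57899666e-04]
[317 190]
257 140
```

View pics/w4.png

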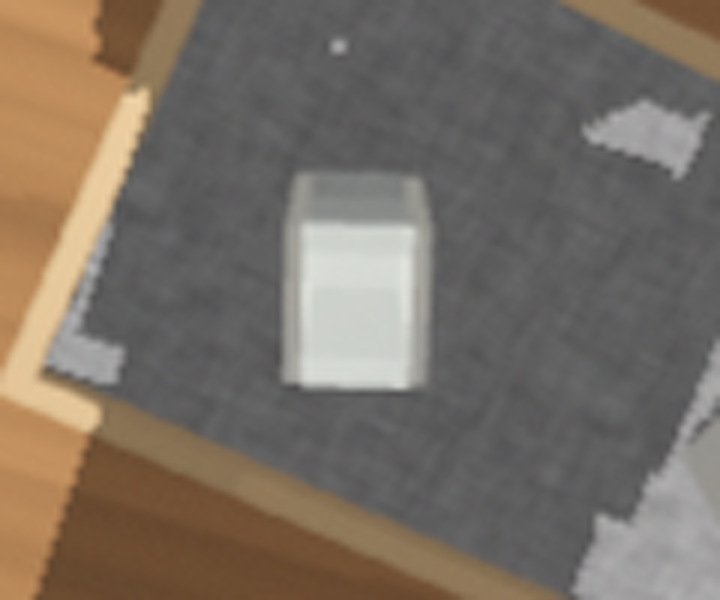

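The view now shows the frosted strips at left and right, crop x 290 and 420, with the clear face at the top. The grip line is aligned within about 1°.

Run:
```python
from h import *
import pickle
s,p=pickle.load(open("w4.pkl","rb"))
for c in((355,304),(283,384),(427,387),(300,223),(418,223)):
    q=(257+(c[0]+.5)/6-.5,140+(c[1]+.5)/6-.5); w=atz(p,q,56,s); print(q,w.round(1),(q2R(s["ee_rot"]).T@(w-s["eef_pos"])).round(1))
```

```text
(315.75, 190.25) [481.1 114.9  56. ] [ -1.7  -0.8 145. ]
(303.75, 203.58333333333331) [463.9 121.7  56. ] [-15.6 -13.  145. ]
(327.75, 204.08333333333331) [471.5  98.6  56. ] [-16.2  11.3 145. ]
(306.5833333333333, 176.75) [491.1 128.   56. ] [ 12.1  -9.9 145. ]
(326.25, 176.75) [497.5 109.7  56. ] [ 12.1   9.5 145. ]
```

Call:
drive_tool:
  commands: "-.018 .002 -.2 0 0 0 60;0 0 -.28 0 0 0 60;0 0 -.28 0 0 0 60;0 0 -.28 0 0 0 60;0 0 -.28 0 0 0 60;0 0 -.2 0 0 0 60;0 0 -.09 0 0 0 60;0 0 0 0 0 0 60;0 0 0 0 0 0 60"

```text
time_s: 9.73
eef_pos: [481.0, 114.3, 40.5]
ee_rot: [0.0, 0.986, 0.167, 0.0]
force: [0.6, -0.3, 0.5]
grip_width: 0.604
grip_force: 0.0
```

Run:
```python
from h import *
s=sense(); p=capture("wrist"); print(s["eef_pos"],s["grip_width"],s["force"])
cv2.imwrite("pics/w5.png",p["pixels"][120:400,160:480])
```

```text
[480.98906776 114.27281897  40.4780564 ] 0.604038079736859 [ 0.58295747 -0.26613169  0.53764306]
```

View pics/w5.png

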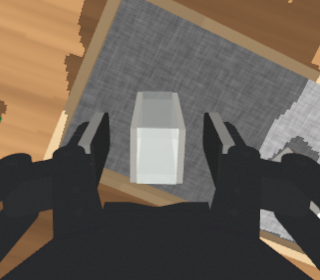

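The prism stands centred between the pads, with its frosted sides at crop x 131 and 184 facing them. Closing the gripper.

Call:
drive_tool:
  commands: "0 0 0 0 0 0 20;0 0 0 0 0 0 20;0 0 0 0 0 0 20;0 0 0 0 0 0 20;0 0 0 0 0 0 20;0 0 0 0 0 0 20"
  force: 30

```text
time_s: 10.28
eef_pos: [481.0, 114.3, 40.9]
ee_rot: [0.0, 0.986, 0.167, 0.001]
force: [-1.3, 0.5, 7.0]
grip_width: 0.275
grip_force: 30.0
```

Call:
drive_tool:
  commands: "0 0 .15 0 0 0 20;0 0 .3 0 0 0 20;0 0 .35 0 0 0 20;0 0 .25 0 0 0 20;.144 -.087 0 0 0 .139 20;.144 -.087 0 0 0 .139 20;.144 -.087 0 0 0 .139 20;.144 -.087 0 0 0 .139 20;.144 -.087 0 0 0 .139 20;.144 -.087 0 0 0 .139 20;.144 -.087 0 0 0 .139 20;.144 -.087 0 0 0 .139 20;.144 -.087 0 0 0 .139 20;.144 -.087 0 0 0 .139 20;.144 -.087 0 0 0 .139 20;.144 -.087 0 0 0 .14 20;0 0 0 0 0 0 20;0 0 0 0 0 0 20"

```text
time_s: 11.78
eef_pos: [653.1, 9.6, 144.5]
ee_rot: [-0.0, 0.681, 0.732, -0.0]
force: [-0.7, -0.2, -1.1]
grip_width: 0.279
grip_force: 29.7
```

Run:
```python
from h import *
import pickle
s=sense(); T=capture("top"); S=capture("scene"); W=capture("wrist"); print(s["eef_pos"],s["ee_rot"],s["grip_width"])
pickle.dump((s,T,S,W),open("v.pkl","wb"))
a=T["pixels"][125:195,220:400]; b=S["pixels"][140:320,215:425]
a=cv2.resize(a,(800,311),interpolation=cv2.INTER_CUBIC); b=cv2.resize(W["pixels"],(440,275)); c=cv2.resize(S["pixels"][150:315,210:425],(358,275),interpolation=cv2.INTER_CUBIC)
cv2.imwrite("pics/v.png",np.vstack([a,np.hstack([b,c,np.zeros((275,2,3),np.uint8)])]))
for n,p in(("T",T),("S",S),("W",W)):
  for t in("target","target_centre","laser"): print(n,t,[(round(b["confidence"],2),np.round(b["position"],1).tolist(),atz(p,b["position"],95,s).round().tolist()[:2]) for b in boxes_of(p,t)][:4])
```

```text
[653.07720802   9.59435381 144.50707854] [-2.44908466e-04  6.81087044e-01  7.32202406e-01 -1.24732366e-04] 0.27875472778246396
T target [(0.91, [392.1, 191.7], [538.0, -250.0]), (0.78, [367.6, 267.8], [301.0, -164.0]), (0.63, [373.1, 153.3], [663.0, -194.0])]
T target_centre [(0.92, [395.2, 193.6], [531.0, -259.0]), (0.6, [368.4, 266.7], [304.0, -167.0]), (0.55, [374.4, 154.6], [659.0, -198.0])]
T laser [(0.72, [233.1, 163.8], [640.0, 259.0]), (0.27, [371.8, 154.2], [660.0, -190.0])]
S target [(0.89, [262.3, 166.4], [540.0, -239.0]), (0.68, [309.3, 231.1], [629.0, 2.0]), (0.58, [241.1, 207.8], [681.0, -176.0])]
S target_centre [(0.97, [239.3, 206.4], [681.0, -182.0]), (0.77, [260.3, 167.1], [545.0, -241.0])]
S laser [(0.62, [400.0, 299.7], [646.0, 264.0]), (0.39, [277.6, 294.1], [799.0, 56.0])]
W target [(0.95, [21.7, 323.4], [438.0, -85.0])]
W target_centre [(0.72, [18.7, 327.3], [435.0, -89.0])]
W laser []
```

View pics/v.png

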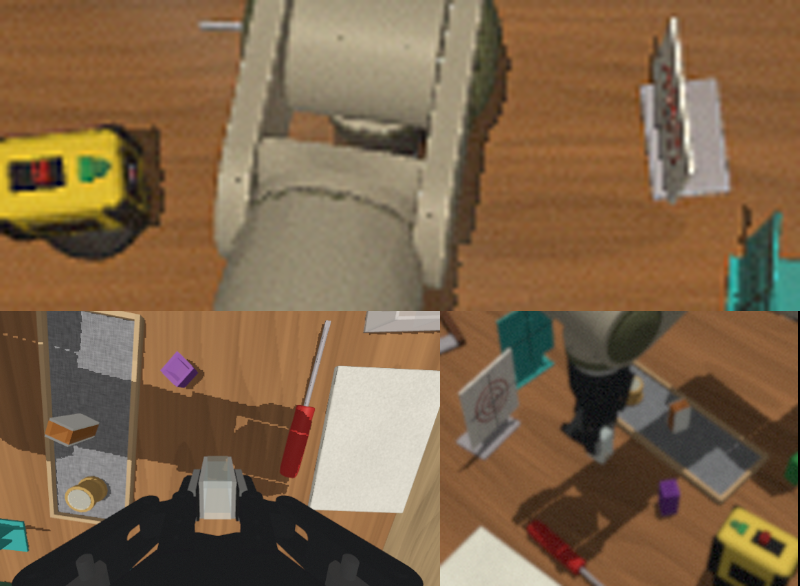

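Run:
```python
from h import *
import pickle
s,T,S,W=pickle.load(open("v.pkl","rb"))
def red(im,r):
    h=cv2.cvtColor(im,cv2.COLOR_BGR2HSV); w=np.clip(im[...,2].astype(float)-np.maximum(im[...,1],im[...,0])-40,0,None)
    m=np.zeros(w.shape); m[r[0]:r[1],r[2]:r[3]]=1; w=w*m; v,u=np.mgrid[0:400,0:640]
    return (u*w).sum()/w.sum(),(v*w).sum()/w.sum(),w.sum()
for p,f,r in((T,"pics/top0.png",(152,172,218,240)),(S,"pics/scene0.png",(270,305,390,425))):
    a=red(cv2.imread(f),r);b=red(p["pixels"],r); print(a,b,atz(p,a[:2],134),atz(p,b[:2],134))
# target: top camera, hypothesised beam
for th in(3.5,4,4.4,5,5.5):
    t=np.radians(th); f=np.array([np.sin(t),-np.cos(t)]); c=np.array([634.8,258.3])
    for L in (440,450,460): 
        X=np.r_[c+f*L,95]; print(th,L,X.round(),proj(S,X).round(1),proj(T,X).round(1))
# card white/red in scene crop for inspection
cv2.imwrite("pics/card.png",np.hstack([cv2.resize(S["pixels"][165:245,205:275],(350,400),interpolation=cv2.INTER_CUBIC),cv2.resize(T["pixels"][125:175,355:399],(352,400),interpolation=cv2.INTER_CUBIC)]))
```

```text
(np.float64(225.70656844689995), np.float64(159.78268876611418), np.float64(1629.0)) (np.float64(228.32617671345994), np.float64(159.82163501238645), np.float64(1211.0)) [646.31214198 272.06687497 134.        ] [645.96848484 263.77434122 134.        ]
(np.float64(412.3351686166552), np.float64(285.03991741225053), np.float64(1453.0)) (np.float64(408.8245243128964), np.float64(281.3784355179704), np.float64(1892.0)) [623.74719797 271.95859144 134.        ] [620.88218862 261.96278801 134.        ]
3.5 440 [ 662. -181.   95.] [245.2 202.3] [369.1 153.8]
3.5 450 [ 662. -191.   95.] [242.2 200.5] [372.2 153.6]
3.5 460 [ 663. -201.   95.] [239.3 198.8] [375.3 153.3]
4 440 [ 665. -181.   95.] [244.1 203.2] [369.  152.6]
4 450 [ 666. -191.   95.] [241.2 201.5] [372.1 152.4]
4 460 [ 667. -201.   95.] [238.2 199.7] [375.2 152.1]
4.4 440 [ 669. -180.   95.] [243.3 204. ] [368.9 151.7]
4.4 450 [ 669. -190.   95.] [240.3 202.2] [372.  151.4]
4.4 460 [ 670. -200.   95.] [237.3 200.5] [375.1 151.1]
5 440 [ 673. -180.   95.] [242.1 205.1] [368.7 150.3]
5 450 [ 674. -190.   95.] [239.1 203.4] [371.8 150. ]
5 460 [ 675. -200.   95.] [236.1 201.7] [374.9 149.6]
5.5 440 [ 677. -180.   95.] [241.1 206.1] [368.5 149.1]
5.5 450 [ 678. -190.   95.] [238.  204.4] [371.6 148.8]
5.5 460 [ 679. -200.   95.] [235.  202.7] [374.7 148.4]
```

View pics/card.png

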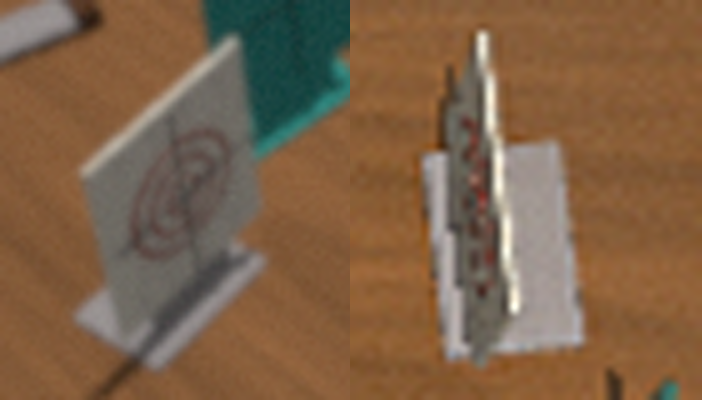

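Run:
```python
from h import *
import pickle
s,T,S,W=pickle.load(open("v.pkl","rb"))
a=atz(T,(371.6,129.4),160);b=atz(T,(375.6,163.8),160); d=a-b; print("top edge",a,b,(a+b)/2,np.linalg.norm(d),np.degrees(np.arctan2(d[1],d[0])))
print("scene cross",atz(S,(242.4,202.8),95), "edge mid", [atz(S,(205+x/5,165+y/5),160) for x,y in((83,172),(238,40))])
def red(im,r):
    h=cv2.cvtColor(im,cv2.COLOR_BGR2HSV)[...,:].astype(int)
    m=((h[...,0]<7)|(h[...,0]>170))&(h[...,1]>170)&(h[...,2]>50); k=np.zeros_like(m); k[r[0]:r[1],r[2]:r[3]]=1
    v,u=np.nonzero(m&k); return (u.mean(),v.mean()),(u.min(),u.max(),v.min(),v.max(),len(u))
for p,f,r in((T,"pics/top0.png",(155,172,218,240)),(S,"pics/scene0.png",(270,305,395,425))):
    for im in(cv2.imread(f),p["pixels"]):
        q,e=red(im,r); print(q,e,atz(p,q,134).round(1))
# laser pose from scene/top: yellow top centroid & axis
h=cv2.cvtColor(T["pixels"],cv2.COLOR_BGR2HSV); ye=(h[...,0]>20)&(h[...,0]<35)&(h[...,1]>130)&(h[...,2]>110); ye[:, :210]=0; ye[:,260:]=0; ye[:145]=0; ye[185:]=0
ye=cv2.morphologyEx(ye.astype(np.uint8),cv2.MORPH_CLOSE,np.ones((13,13)))
v,u=np.nonzero(ye); P=np.array([atz(T,(x,y),125)[:2] for x,y in zip(u,v)],np.float32); print(cv2.minAreaRect(P))
```

```text
top edge [ 723.53893726 -183.89139459  160.        ] [ 616.78366995 -192.31547737  160.        ] [ 670.1613036  -188.10343598  160.        ] 107.08712466878858 4.511873802461052
scene cross [ 667.29517119 -184.97207379   95.        ] edge mid [array([ 725.56080411, -182.63684404,  160.        ]), array([ 617.68624731, -189.20039424,  160.        ])]
(np.float64(224.64705882352942), np.float64(163.8235294117647)) (np.int64(223), np.int64(226), np.int64(162), np.int64(166), 17) [633.5 275.4 134. ]
(np.float64(229.07692307692307), np.float64(163.3846153846154)) (np.int64(227), np.int64(231), np.int64(161), np.int64(165), 13) [634.6 261.4 134. ]
(np.float64(410.3), np.float64(289.6333333333333)) (np.int64(407), np.int64(413), np.int64(287), np.int64(292), 30) [635.6 274.1 134. ]
(np.float64(404.0625), np.float64(286.21875)) (np.int64(401), np.int64(407), np.int64(283), np.int64(289), 32) [636.9 260.1 134. ]
((631.8683471679688, 256.22467041015625), (98.8568344116211, 67.67566680908203), 89.93557739257812)
```

The knob has moved 14 mm in both camera views. Lowering the prism into the beam.

Call:
drive_tool:
  commands: ".005 .005 -.1 0 0 .003 20;.004 .004 -.2 0 0 .003 20;.002 .003 -.096 0 0 0 20;0 0 0 0 0 0 20;0 0 0 0 0 0 20"

```text
time_s: 12.8
eef_pos: [654.1, 11.1, 104.7]
ee_rot: [-0.001, 0.678, 0.735, -0.0]
force: [-0.8, -0.1, 0.1]
grip_width: 0.278
grip_force: 29.7
```

Run:
```python
from h import *
import pickle
s=sense(); W=capture("wrist"); S=capture("scene"); print(s["eef_pos"],s["ee_rot"],s["grip_width"],s["force"])
Rt=q2R(s["ee_rot"]); print("yaw",np.degrees(np.arctan2(Rt[1,0],Rt[0,0])),"z",Rt[:,2])
for x,z in((14,-15.1),(-14,-15.1),(14,34.9)):
    print(x,z,[proj(W,s["eef_pos"]+Rt@[x,y,z],s).round(1).tolist() for y in(-9,9)])
g=W["pixels"].mean(2)
col=g[190:310,306:326].mean(1); e=np.diff(cv2.GaussianBlur(col[:,None],(1,5),1).ravel())
i=np.argsort(-abs(e))[:12]; print("rows",sorted([(190+int(k),round(float(e[k]),1)) for k in i]))
print(col.round().astype(int).tolist())
for r in(255,270): print(r,g[r,275:358].round().astype(int).tolist())
for q in boxes_of(S,"prism"): print(q["confidence"],q["position"], atz(S,q["position"],95))
print(proj(S,[654,10.8,95]))
```

```text
[654.08980962  11.07778009 104.66626521] [-5.15319748e-04  6.78470601e-01  7.34627298e-01 -3.31737547e-04] 0.2782320711340609 [-0.7577513  -0.14712102  0.09951375]
yaw 94.55147823144144 z [-1.20728425e-03  2.11851682e-04 -9.99999249e-01]
14 -15.1 [[296.8, 250.0], [338.5, 250.0]]
-14 -15.1 [[298.0, 305.5], [337.2, 305.5]]
14 34.9 [[302.3, 212.3], [332.1, 212.3]]
rows [(209, 9.2), (210, 12.2), (211, 8.1), (218, 4.9), (245, 8.0), (246, 14.2), (247, 14.3), (248, 6.9), (301, -14.7), (302, -21.6), (303, -15.2), (304, -5.2)]
[66, 66, 66, 66, 66, 66, 66, 66, 66, 66, 66, 65, 65, 65, 65, 66, 65, 65, 65, 66, 75, 96, 102, 102, 102, 102, 102, 102, 106, 116, 116, 116, 116, 116, 116, 116, 116, 116, 116, 116, 116, 116, 116, 116, 116, 116, 116, 116, 116, 116, 116, 116, 116, 116, 116, 118, 123, 140, 165, 165, 165, 165, 165, 165, 165, 165, 165, 165, 165, 165, 165, 165, 166, 168, 169, 169, 171, 171, 171, 171, 171, 171, 171, 171, 172, 171, 172, 172, 172, 172, 172, 172, 172, 172, 172, 172, 172, 172, 172, 172, 172, 172, 172, 176, 183, 183, 183, 183, 183, 183, 183, 183, 172, 133, 121, 120, 120, 121, 121, 12
[... 357 characters left out ...]
 94, 94, 92, 94, 93, 93, 93, 92, 93]
270 [28, 29, 28, 31, 29, 30, 29, 28, 26, 30, 28, 31, 27, 28, 66, 116, 135, 135, 134, 135, 142, 169, 183, 181, 176, 171, 171, 171, 171, 171, 172, 172, 171, 171, 172, 172, 172, 172, 171, 171, 171, 170, 171, 171, 171, 172, 171, 171, 172, 171, 172, 171, 171, 172, 172, 172, 172, 171, 178, 183, 182, 166, 142, 135, 135, 135, 135, 111, 61, 28, 30, 26, 29, 27, 29, 28, 29, 29, 27, 28, 27, 29, 27]
0.63 [346.8, 260.7] [639.15281266 119.96679254  95.        ]
0.6 [309.1, 241.2] [651.64775197  20.19402912  95.        ]
0.56 [425.6, 246.1] [490.14031548 238.49286721  95.        ]
0.18 [256.7, 123.6] [ 415.43022632 -382.99793898   95.        ]
[305.36427754 239.74873746]
```

```bash
python3 -c "
from rig import *
print(sense()['dq'].round(4)); print(finish_job())"
```

```text
[-0.0006 -0.0024  0.0011  0.     -0.0016 -0.0008]
the job is handed in; nothing more can be done
None
```

I pushed the switch fully forward, took the clear prism by its frosted faces, and handed in the job with it held still and upright in the beam path. By my camera estimates it is midway between laser and card, square to the beam, and centred on it to about 1–2 mm.

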